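# Lever the stuck brass insert out of its mould block

### The arm

A 6-joint arm with a two-finger parallel gripper is mounted at the origin on a cart in front of the work surface, level with it; the furniture and walls round the work are solid. World frame = base frame: x ahead of the robot, y to its left, z up, the work surface at z = 0. Lengths are in m, angles in rad, forces in N, time in s.
With the tool pointing down it reaches from about 0.35 to 0.85 m from the base axis. Payload 8.1 kg.
Tool frame: the origin (TCP) lies on the mounting face of the last link; the fingertips stand 186 mm ahead of it and the grasp point (between the pads) lies 167 mm ahead of it; y points along the fingers, x is the direction in which the jaws open and shut, and the axes are right-handed (so a half turn about y gives the same grasp; the last joint's range is limited). The gripper opens to 93 mm and grips with 3 to 60 N. Pads are 15 mm wide; open, the fingers measure 128 mm over their backs; the gripper's body (75 mm by 188 mm) begins 65 mm behind the grasp point.
Start: joints at [-1.238, 0.13, 1.488, -0, 1.523, -0.085], TCP at [0.243, -0.548, 0.405] pointing down, gripper open.
Joint ranges: [-2.96, 2.96], [-0.89, 2.26], [0.02, 2.5], [-1.34, 4.48], [0, 2.73], [-2.66, 2.66]. Speed limits (rad/s): [2.39, 2.39, 2.79, 3.14, 3.14, 3.14].

### API

Orientations are given as a rotation vector (axis times angle).
In Python, from plant import robot, imaging gives the robot as it stands.
- The arm moves only by the shell command python3 -m inch 'ROWS' [OPENING] [FORCE]. ROWS is JSON, a list of rows, each an object of numbers: "x", "y", "z": the shift along the tool's x, y, z in mm; "twist": the turn about the tool's y in rad. In form: [{"x": .., "y": .., "z": .., "twist": ..}, ...]. A call has 1 to 12 rows; each row shifts and turns the commanded pose from where the row before left it, along the tool's axes as they then stand; what a row does not reach is not made up. A row lasts 1/10 s, in which the tool goes at most 50 mm and 8.59 degrees, less where a joint would pass 70% of its speed; a pose out of reach is approached as far as the arm can. A call with a gripper value outside its range is refused whole. OPENING is the gripper command: -1 is shut, 1 is fully open, values between are in proportion, set as the call begins (- or left out, the last holds). The fingers move at their own pace and stop on an object; FORCE is the grip in N (left out, the last holds). Time passes only in rows, so rows that do not move let the fingers close. It gives the time, the measured TCP pose, the force and the opening at its end, in the units of the state.
- robot.read_state(): the state, without advancing time (a new reading comes with each control period).
- imaging.read_camera(name): name is "side" or "top" or "wrist"; returns a dict with "color" (420x560x3 uint8, red, green, blue), "depth" (420x560 float32, m along the optical axis (not along the pixel's ray), 0 where there is no reading), "fx", "fy", "cx", "cy" (pixels), "rvec" (rotation vector, rad) and "tvec" (3), from world to camera coordinates, as OpenCV has them; the wrist camera has in their place "tool_from_camera" (4x4, takes a point from camera to tool coordinates, whose origin is the TCP and whose axes are the tool frame's). Camera axes: x right, y down, z forward; pixel columns grow to the right and rows downward; lengths in m; the calibration is good to about 2 mm. The wrist camera is an equidistant fisheye: a pixel r from the principal point sees the ray r / f radians off the axis. A picture is of the moment at which its call begins: read the wrist's pose just before it.
- robot.close_job(): hands the job in, once; it reports no verdict.
The state is a dict: "t": time; "q": joint angles; "dq": joint speeds; "joint_torque": joint torques, N m; "tool_pos": TCP position; "orientation": TCP orientation; "force": force on the tool from outside, world axes, zero at the start; "wrist_torque": the same for the moment, N m; "opening": finger opening in m.
Only numpy, scipy, OpenCV 4.12 (cv2) and the standard library are available. Lean on these libraries where they do the work, as an engineer would, in place of code of your own. Each camera call takes 0.05 s, during which the arm holds its last target.

### The job

The brass insert is stuck in its mould block. Take the green-handled pry bar, set its blade across that block's fulcrum rod with the toe under the brass collar, and lever the insert up about a centimetre, then let go of the bar and leave it there. Do not touch the insert with the gripper, and leave the black insert in the other block seated.

Things in the scene. Friction and masses are not known exactly. Their poses are not given: they have to be found in the camera images.
- pry_bar: Loose pry bar, 190 mm long, about 0.2 kg, lying flat on the bench. Origin: on the underside of the handle, below the centre of mass, where it is best gripped; x runs along the bar to the toe, z up. Green handle 20 mm wide (y), 26 mm tall (z 0 to 26), from x = -45 to +35 mm. Straight steel blade 16 mm wide from x = 35 to 145 mm, its flat underside at z = 12 mm all along; 5 mm thick, the last 20 mm (the toe) 3 mm thick and serrated.
- bar_toe (a point): Middle of the tip of the pry bar's toe, at x = 145, z = 13.5 mm in the bar's frame.
- brass_block: Fixed aluminium mould block holding the brass insert. Origin: on the bench, on the insert's vertical axis; z up; +x points from the fulcrum to the insert, so the bar comes in from -x with its handle towards the robot. Block 76 x 76 mm, top at z = 74 mm, on a grey foot 90 mm wide and 12 mm high that runs from x = -112 to +38 mm.
- brass_fulcrum (a point): Fulcrum of the brass block, fixed to it: a rod of radius 6 mm along y, in a black rubber sleeve on which the blade does not slip easily, between two discs of radius 12 mm (54 mm apart inside), on a post. Origin: middle of the rod's top line, at x = -80, y = 0, z = 80 mm in the block's frame; same axes as the block.
- brass_collar (a point): Brass collar of the stuck insert, disc of 72 mm diameter, 12 mm high. Origin: centre of its underside, which at the start is 92 mm above the bench, so that an 18 mm gap is open all round between block and collar; in the gap the insert's stem has 26 mm diameter. It moves with joint brass_insert.
- brass_insert (a joint): Height (m) of the brass insert above its seat: 0 seated, 0.020 fully up. Tight: about 27 N lifts it, and it stays where left. With the toe 20 mm from its axis, a bar let go on the fulcrum tips handle-down about 10 degrees until the toe meets the collar; then 15 N down on the handle 110 mm behind the fulcrum lifts it, some 10 mm once the handle top there is 52 mm above the bench.
- black_insert (a joint): The same for the black insert in the other block, which is alike except for its black collar.

How it is judged:
On the way, in this order (a step that is already met when the one before it is completed fails the run):
1. the toe of the pry bar is in the gap under the brass collar, the insert still seated (horizontal distance between bar_toe and brass_collar below 0.034 m and height (world z) of bar_toe between 0.074 and 0.094 m and value of joint brass_insert below 0.003 m), for 0.1 s.
2. the bar, borne by the fulcrum, lifts the collar more than 4 mm (value of joint brass_insert above 0.004 m and contact force between pry_bar and brass_block_c3 above 4 N and contact force between pry_bar and brass_insert above 1 N), for 0.05 s.
At the end, for the whole second after the job is handed in: The brass insert stands more than 6 mm above its seat, the black insert is less than 2 mm above its own, and the pry bar has been let go and lies still on the block or the bench (value of joint brass_insert above 0.006 m and value of joint black_insert below 0.002 m and height (world z) of pry_bar above -0.02 m and linear speed of pry_bar below 0.03 m/s); the robot touches nothing.
It fails at once if the robot touches the brass insert (contact force between any of the fingers, the arm and brass_insert above 1 N).
It fails at once if the black insert is lifted (value of joint black_insert above 0.003 m).
It also fails if it takes over 48 s, if anything falls off the work surface, if the arm or the gripper's body presses on something with over 40 N, if the wrist force passes 120 N, or if a joint passes its speed limit or range.

## Working session

There is one attempt and no reset: what is moved stays moved. The work goes in short steps, Python scripts to look and compute and a shell command to move; the robot and the scene stay as the last step left them, time stands still between calls to the robot, and variables do not carry over. Pictures are saved under pics/ and viewed, and the job is handed in when it is done.

```bash
ls; mkdir -p pics
python3 - <<'E'
from plant import robot, imaging
import cv2, pickle
s=robot.read_state(); print(s)
for n in ("top","side"):
    c=imaging.read_camera(n); pickle.dump(c,open(f"pics/{n}0.pkl","wb"))
    cv2.imwrite(f"pics/{n}0.png",c["color"][:,:,::-1]); print(n,c["fx"],c["fy"],c["cx"],c["cy"],c["rvec"],c["tvec"])
print(robot.read_state()['t'])
E
```

```text
pics
{'t': 0.0, 'q': array([-1.23842220e+00,  1.31151636e-01,  1.48924168e+00,  1.52077901e-05,
        1.52300379e+00, -8.54053530e-02]), 'dq': array([ 0.00058028,  0.00097667, -0.0004779 , -0.0004425 ,  0.00056123,
       -0.00077938]), 'joint_torque': array([ 8.05003356e-05, -5.59839606e+01, -4.91750693e+01,  7.71704852e-02,
        3.57967685e-02, -1.49921252e-04]), 'tool_pos': array([ 0.24338702, -0.54817692,  0.40371349]), 'orientation': array([-1.37721199,  0.8972108 , -0.89488637]), 'force': array([-0.1164949 , -0.2596617 , -0.32203173]), 'wrist_torque': array([-0.02018951, -0.0123422 , -0.00976598]), 'opening': 0.09313401658626466}
top 443.3641456374361 443.3641456374361 276.06325651460105 206.2672497088349 [ 2.14170017 -2.1870917   0.09389128] [-0.11164942  0.52388314  1.08627216]
side 418.1758320096562 418.1758320096562 279.46907879555533 207.76320568902116 [ 2.16951206  0.0263769  -0.02154546] [-0.516714   -0.02044904  1.147951  ]
0.1
```

View pics/top0.png

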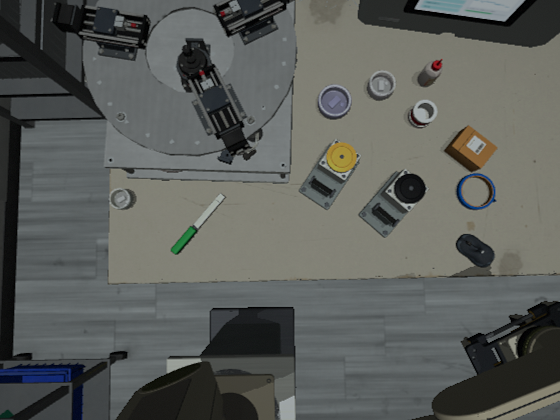

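View pics/side0.png

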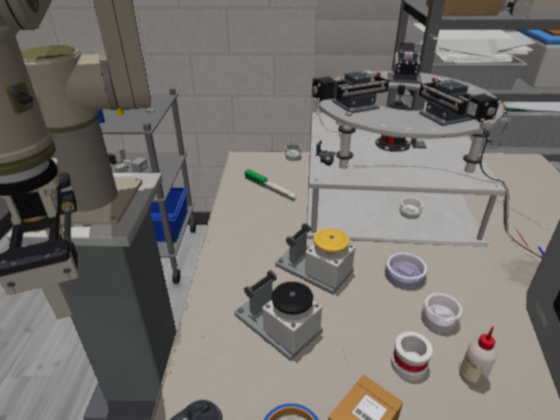

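Run:
```python
from scipy.spatial.transform import Rotation as R
print(R.from_rotvec([-1.37721199,  0.8972108 , -0.89488637]).as_matrix())
```

```text
[[ 4.05730721e-01 -5.74407042e-04  9.13992479e-01]
 [-9.13990894e-01  1.71064227e-03  4.05731093e-01]
 [-1.79656897e-03 -9.99998372e-01  1.69057316e-04]]
```

The top view shows the bar: green handle near (183,240), steel toe near (223,197). The brass collar is at (342,156) with its fulcrum lower left at about (320,185). The black block is at (409,187). In the side view the handle is at (257,176), the brass collar at (331,241) and the fulcrum at (298,236). Tool y points down. Next I'll measure.

```bash
cat > h.py <<'E'
import numpy as np, cv2, pickle
from scipy.spatial.transform import Rotation as R
def ray(c,u,v):
    Rm=R.from_rotvec(c["rvec"]).as_matrix(); o=-Rm.T@c["tvec"]
    d=Rm.T@np.array([(u-c["cx"])/c["fx"],(v-c["cy"])/c["fy"],1.]); return o,d
def plane(c,u,v,z):
    o,d=ray(c,u,v); return o+d*(z-o[2])/d[2]
def tri(r1,r2):
    (o1,d1),(o2,d2)=r1,r2
    A=np.stack([d1,-d2],1); s=np.linalg.lstsq(A,o2-o1,rcond=None)[0]
    p,q=o1+s[0]*d1,o2+s[1]*d2
    return (p+q)/2,np.linalg.norm(p-q)
def mask(img,lo,hi,box=None):
    h=cv2.cvtColor(img,cv2.COLOR_RGB2HSV); m=cv2.inRange(h,np.array(lo),np.array(hi))
    if box:
        k=np.zeros_like(m);k[box[1]:box[3],box[0]:box[2]]=1;m*=k
    n,l,s,c=cv2.connectedComponentsWithStats(m)
    i=1+np.argmax(s[1:,4]); return (l==i).astype(np.uint8),s[i],c[i]
E
python3 - <<'E'
from h import *
T=pickle.load(open("pics/top0.pkl","rb"));S=pickle.load(open("pics/side0.pkl","rb"))
for nm,lo,hi,bt,bs,z in (("green",(50,120,50),(80,255,255),(150,180,250,270),(230,160,310,210),.02),("yellow",(18,120,100),(32,255,255),(310,130,370,180),(300,220,365,265),.104)):
    mt,st,ct=mask(T["color"],lo,hi,bt); ms,ss,cs=mask(S["color"],lo,hi,bs)
    print(nm,st,ct,ss,cs,"tri",tri(ray(T,*ct),ray(S,*cs)),"plane",plane(T,*ct,z))
    pts=cv2.findNonZero(mt); print(cv2.minAreaRect(pts))
big=lambda c,b,k:cv2.resize(c["color"][b[1]:b[3],b[0]:b[2],::-1],None,fx=k,fy=k,interpolation=cv2.INTER_CUBIC)
cv2.imwrite("pics/a.png",np.hstack([big(T,(160,180,240,260),5),big(T,(295,135,375,215),5)]))
cv2.imwrite("pics/b.png",np.hstack([big(S,(235,155,305,225),5),big(S,(270,215,360,305),4)[:350]]))
E
```

```text
green [171 227  25  27 236] [182.93220339 239.97033898] [245 170  21  16 157] [254.99363057 176.70700637] tri (array([0.44227035, 0.11414845, 0.01315379]), np.float64(5.703441807788985e-05)) plane [0.44210785 0.1126243  0.02      ]
((182.994140625, 239.9235382080078), (7.484100341796875, 31.346450805664062), 40.60129928588867)
yellow [327 143  30  29 682] [341.12170088 156.87829912] [314 229  35  24 654] [331.07492355 240.41590214] tri (array([ 0.62928299, -0.28007491,  0.09437976]), np.float64(0.0007879207752334469)) plane [ 0.62686037 -0.27873629  0.104     ]
((341.5, 157.0), (28.0, 29.0), 90.0)
```

View pics/a.png

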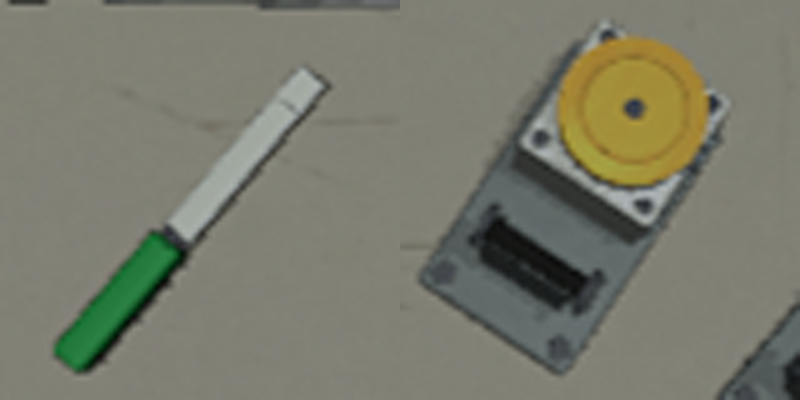

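View pics/b.png

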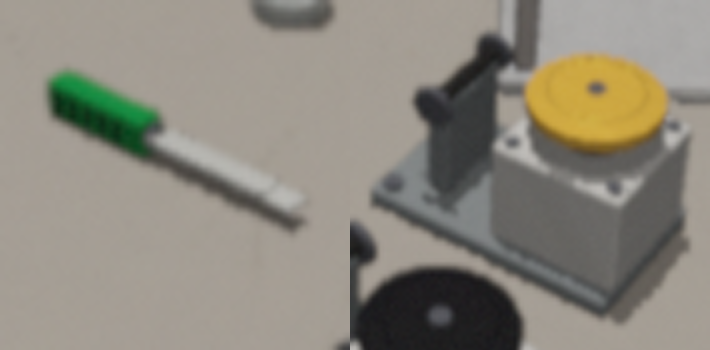

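The crops are clear. In full pixels:
- **Top view:** toe tip (223.5,195.3), handle rear (173.9,252), collar screw (341.5,156.5), rod middle (322.3,187.5).
- **Side view:** collar screw (331.6,236.9), rod middle (298.1,234.1).

Run:
```python
from h import *
T=pickle.load(open("pics/top0.pkl","rb"));S=pickle.load(open("pics/side0.pkl","rb"))
mt,_,_=mask(T["color"],(50,100,40),(85,255,255),(150,180,250,270))
p=cv2.findNonZero(mt).reshape(-1,2)
ctr=p.mean(0);v=cv2.fitLine(p.astype(np.float32),cv2.DIST_L2,0,.01,.01).ravel()[:2]
print("green line",ctr,v)
h=plane(T,*ctr,.024);toe=plane(T,223.5,195.3,.0145);rear=plane(T,173.9,251.8,.020)
# seam on handle/blade top (handle front)
for a,b,n in((toe,rear,"toe-rear"),(toe,h,"toe-h")):
    d=a-b; print(n,np.linalg.norm(d[:2]),np.degrees(np.arctan2(d[1],d[0])))
print("h",h,"toe",toe)
print("toe tri",tri(ray(T,223.5,195.3),ray(S,235+295/5-.4,155+203/5-.4)))
sc=tri(ray(T,341.5,156.5),ray(S,331.6,236.9)); rod=tri(ray(T,322.3,187.5),ray(S,298.1,234.1))
print("screw",sc,"planeT",plane(T,341.5,156.5,.104)); print("rod",rod,"planeT",plane(T,322.3,187.5,.08))
print("planeS",plane(S,331.6,236.9,.104),plane(S,298.1,234.1,.078))
d=sc[0]-rod[0];print(np.linalg.norm(d[:2]),np.degrees(np.arctan2(d[1],d[0])))
d=plane(T,341.5,156.5,.104)-plane(T,322.3,187.5,.08);print(np.linalg.norm(d[:2]),np.degrees(np.arctan2(d[1],d[0])))
# foot edges: crop corners (435,280)...(565,372) left-bottom; 
q=[plane(T,295+(x-400)/5-.4,135+y/5-.4,.012)for x,y in((419,280),(562,375))]
d=q[0]-q[1];print("foot w",np.linalg.norm(d[:2]),np.degrees(np.arctan2(d[1],d[0]))-90)
```

```text
green line [182.97933884 240.03719008] [ 0.6521599  -0.75808144]
toe-rear 0.18776029595147015 -41.631985025921104
toe-h 0.15055404464638747 -42.179309109065635
h [0.44182736 0.11161326 0.024     ] toe [0.553395  0.0105233 0.0145   ]
toe tri (array([0.55409103, 0.01035566, 0.01647081]), np.float64(0.0018847817720270435))
screw (array([ 0.62908791, -0.2797812 ,  0.10304612]), np.float64(0.0022403742885594097)) planeT [ 0.62774266 -0.27965473  0.104     ]
rod (array([ 0.56160686, -0.23503693,  0.07414225]), np.float64(0.004284748681311443)) planeT [ 0.55862822 -0.2346239   0.08      ]
planeS [ 0.63006756 -0.28066672  0.104     ] [ 0.56361005 -0.23946552  0.078     ]
0.08096753431408174 -33.54693401305698
0.08248987683495566 -33.08585374535878
foot w 0.08697072523852618 -35.16077183869768
```

Checks hold: handle to toe is 150 mm, screw to rod about 81 mm, and the heights are plausible. I'll look at the block with the wrist camera on the way.

```bash
python3 -m inch '[{"x":-22,"z":41},{"x":-22,"z":41},{"x":-22,"z":41},{"x":-22,"z":41},{"x":-22,"z":41},{"x":-22,"z":41},{"x":-22,"z":41},{"x":-22,"z":41},{"x":-22,"z":41},{"x":0},{"x":0},{"x":0}]' 1
python3 - <<'E'
from h import *
from plant import robot, imaging
s=robot.read_state(); c=imaging.read_camera("wrist")
pickle.dump((s,c),open("pics/w1.pkl","wb")); cv2.imwrite("pics/w1.png",c["color"][:,:,::-1])
print(s["tool_pos"],s["q"],c["tool_from_camera"],c["fx"],c["fy"],c["cx"],c["cy"])
E
```

```text
[ 0.24340695 -0.54818502  0.40378416] [-1.23838413e+00  1.31097085e-01  1.48917236e+00 -1.90818549e-05
  1.52299674e+00 -8.53769110e-02] [[ 9.99999727e-01 -5.69155138e-04  4.71641051e-04  1.05644430e-03]
 [-6.16017446e-04 -2.89037106e-01  9.57317697e-01  1.91612573e-02]
 [-4.08540521e-04 -9.57317726e-01 -2.89037377e-01  8.15320459e-02]
 [ 0.00000000e+00  0.00000000e+00  0.00000000e+00  1.00000000e+00]] 325.19226210127806 325.19226210127806 283.14644525106104 207.54624774223734$[0]: bad value
```

View pics/w1.png

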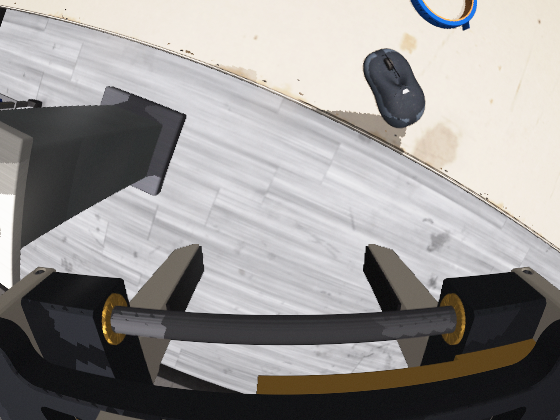

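The move was refused, so the picture is of the start pose: bench edge and mouse, fingers at (180,260) and (385,260). I'll give all four keys in every row.

```bash
python3 -m inch '[{"x":-22,"y":0,"z":41,"twist":0},{"x":-22,"y":0,"z":41,"twist":0},{"x":-22,"y":0,"z":41,"twist":0},{"x":-22,"y":0,"z":41,"twist":0},{"x":-22,"y":0,"z":41,"twist":0},{"x":-22,"y":0,"z":41,"twist":0},{"x":-22,"y":0,"z":41,"twist":0},{"x":-22,"y":0,"z":41,"twist":0},{"x":-22,"y":0,"z":41,"twist":0},{"x":0,"y":0,"z":0,"twist":0},{"x":0,"y":0,"z":0,"twist":0},{"x":0,"y":0,"z":0,"twist":0}]' 1
python3 - <<'E'
from h import *
from plant import robot, imaging
s=robot.read_state(); c=imaging.read_camera("wrist")
pickle.dump((s,c),open("pics/w2.pkl","wb")); cv2.imwrite("pics/w2.png",c["color"][:,:,::-1])
print(s["tool_pos"],s["q"])
E
```

```text
t: 1.35
tool_pos: [0.4999, -0.2184, 0.4045]
orientation: [-1.379, 0.897, -0.896]
force: [0.5, -0.3, 0.0]
opening: 0.0929
[ 0.49990139 -0.21839349  0.4044523 ] [-5.05688798e-01 -1.63473212e-02  1.64107474e+00 -5.35263987e-04
  1.51746651e+00  6.47821845e-01]
```

View pics/w2.png

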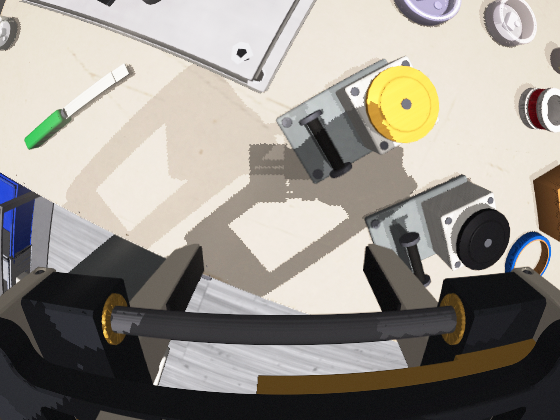

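The wrist view shows the collar screw at (406,104), the fulcrum discs near (313,117) and (343,172), and the bar with its toe at (127,71) and handle rear at (28,145). I'll enlarge it and cast the rays.

```bash
cat >> h.py <<'E'
def wray(s,c,u,v):
    r=np.hypot(u-c["cx"],v-c["cy"]);th=r/c["fx"]
    d=np.array([(u-c["cx"])/r*np.sin(th),(v-c["cy"])/r*np.sin(th),np.cos(th)])
    M=c["tool_from_camera"];Rt=R.from_rotvec(s["orientation"]).as_matrix()
    return s["tool_pos"]+Rt@M[:3,3],Rt@M[:3,:3]@d
def onz(r,z):
    o,d=r;return o+d*(z-o[2])/d[2]
E
python3 - <<'E'
from h import *
s,c=pickle.load(open("pics/w2.pkl","rb"))
big=lambda b,k:cv2.resize(c["color"][b[1]:b[3],b[0]:b[2],::-1],None,fx=k,fy=k,interpolation=cv2.INTER_CUBIC)
cv2.imwrite("pics/c.png",big((270,50,450,190),4))
cv2.imwrite("pics/d.png",big((10,50,150,160),5))
E
```

```text
(no output)
```

View pics/c.png

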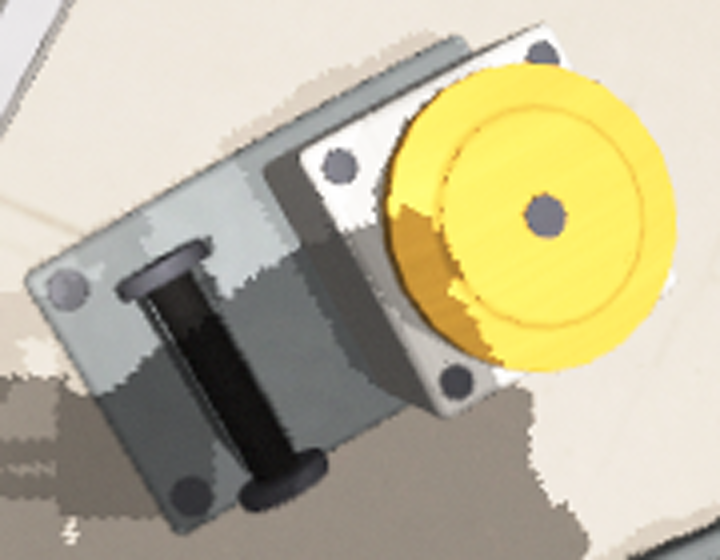

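View pics/d.png

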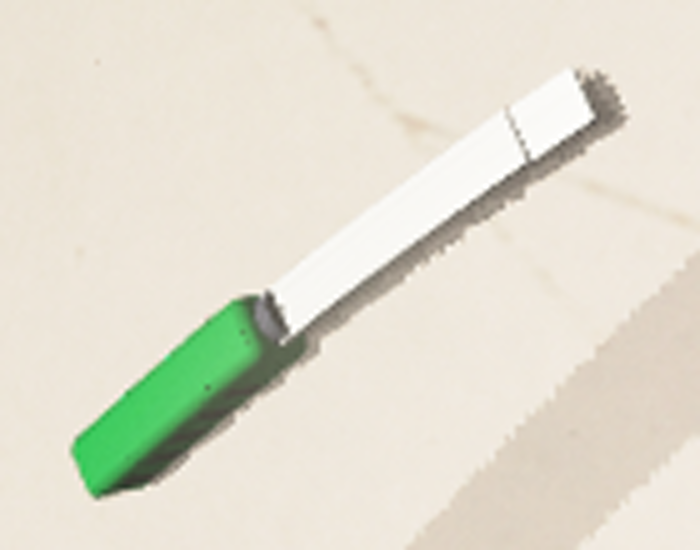

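Run:
```python
from h import *
s,c=pickle.load(open("pics/w2.pkl","rb"));T=pickle.load(open("pics/top0.pkl","rb"))
C=lambda x,y:wray(s,c,270+(x+.5)/4-.5,50+(y+.5)/4-.5)
D=lambda x,y:wray(s,c,10+(x+.5)/5-.5,50+(y+.5)/5-.5)
def ang(a,b):
    d=b-a;return np.round([np.linalg.norm(d[:2])*1e3,np.degrees(np.arctan2(d[1],d[0]))],2)
sc=onz(C(545,215),.104);rod=onz(C(226,377),.074);print("screw",sc,"rod",rod,ang(rod,sc))
print("tri screw w/top",tri(C(545,215),ray(T,341.5,156.5)),"rod",tri(C(226,377),ray(T,322.3,187.5)))
print("rod y dir",ang(onz(C(275,466),.074),onz(C(178,288),.074)))
b=[onz(C(*p),.074) for p in((457,381),(340,166),(543,55))];print("bolts",ang(b[0],b[1]),ang(b[1],b[2]),"center",(b[0]+b[2])/2)
f=[onz(C(*p),.012) for p in((190,496),(68,290))];print("foot",ang(*f),(f[0]+f[1])/2)
toe=onz(D(586,96),.015);hf=onz(D(252,322),.026);hr=onz(D(87,470),.026)
print("toe",toe,"hf",hf,"hr",hr,ang(hr,toe),ang(hf,toe),ang(hr,hf))
print("toe tri",tri(D(586,96),ray(T,223.5,195.3)))
m,_,ct=mask(c["color"],(50,100,40),(85,255,255),(10,50,150,160));mt,_,c2=mask(T["color"],(50,100,40),(85,255,255),(150,180,250,270));print("handle tri",tri(wray(s,c,*ct),ray(T,*c2)))
```

```text
screw [ 0.6300272  -0.28165877  0.104     ] rod [ 0.5639187  -0.23648648  0.074     ] [ 80.07 -34.34]
tri screw w/top (array([ 0.62713285, -0.27856561,  0.11261739]), np.float64(0.002368967794538597)) rod (array([ 0.56274607, -0.23834714,  0.05431844]), np.float64(0.002768414427133525))
rod y dir [49.46 53.66]
bolts [60.13 55.19] [ 60.82 -34.53] center [ 0.63027118 -0.28188108  0.074     ]
foot [69.73 54.81] [ 0.5457304  -0.22331453  0.012     ]
toe [0.55583037 0.01099834 0.015     ] hf [0.47422409 0.08341717 0.026     ] hr [0.41622057 0.13285015 0.026     ] [185.31 -41.11] [109.11 -41.59] [ 76.21 -40.44]
toe tri (array([0.5546545 , 0.01116887, 0.01354682]), np.float64(0.0024679812331132272))
handle tri (array([0.44243347, 0.11296894, 0.01939758]), np.float64(0.0011489168643810121))
```

Block: origin (0.630,-0.2815), yaw -34.7° (bolts 60×60 mm, rod to screw 80 mm). Bar: origin (0.4475,0.1065), yaw -41.5°. Now I'll go above the bar and turn.

```bash
python3 -m inch '[{"x":-45.5,"y":0,"z":12,"twist":0},{"x":-45.5,"y":0,"z":12,"twist":0},{"x":-45.5,"y":0,"z":12,"twist":0},{"x":-45.5,"y":0,"z":12,"twist":0},{"x":-45.5,"y":0,"z":12,"twist":0},{"x":-45.5,"y":0,"z":12,"twist":0},{"x":-45.5,"y":0,"z":12,"twist":0},{"x":0,"y":0,"z":0,"twist":0}]' 1
python3 -m inch '[{"x":0,"y":0,"z":0,"twist":-0.143},{"x":0,"y":0,"z":0,"twist":-0.143},{"x":0,"y":0,"z":0,"twist":-0.143},{"x":0,"y":0,"z":0,"twist":-0.143},{"x":0,"y":0,"z":0,"twist":-0.143},{"x":0,"y":0,"z":0,"twist":-0.143},{"x":0,"y":0,"z":0,"twist":-0.143},{"x":0,"y":0,"z":0,"twist":-0.143},{"x":0,"y":0,"z":0,"twist":-0.143},{"x":0,"y":0,"z":0,"twist":-0.143},{"x":0,"y":0,"z":0,"twist":-0.143},{"x":0,"y":0,"z":0,"twist":-0.143}]'
python3 -m inch '[{"x":0,"y":40,"z":0,"twist":-0.143},{"x":0,"y":40,"z":0,"twist":-0.143},{"x":0,"y":0,"z":0,"twist":0},{"x":0,"y":0,"z":0,"twist":0}]'
python3 - <<'E'
from h import *
from plant import robot, imaging
s=robot.read_state(); c=imaging.read_camera("wrist")
pickle.dump((s,c),open("pics/w3.pkl","wb")); cv2.imwrite("pics/w3.png",c["color"][:,:,::-1])
M=R.from_rotvec(s["orientation"]).as_matrix()
print(s["tool_pos"],s["q"],np.degrees(np.arctan2(M[1,2],M[0,2])),M[:,1])
E
```

```text
t: 2.2
tool_pos: [0.4469, 0.1106, 0.4049]
orientation: [-1.378, 0.894, -0.893]
force: [-0.6, 0.4, -0.1]
opening: 0.0932
t: 3.4
tool_pos: [0.4483, 0.1054, 0.4047]
orientation: [-1.525, -0.443, 0.444]
force: [0.5, -0.2, 0.6]
opening: 0.0932
t: 3.8
tool_pos: [0.448, 0.1062, 0.3249]
orientation: [-1.468, -0.657, 0.66]
force: [0.2, -0.4, 0.8]
opening: 0.0928
[0.44795986 0.10618856 0.32492802] [ 1.21399704e-01 -2.03124499e-01  1.96076524e+00 -2.21648401e-04
  1.38575060e+00 -7.21238769e-01] 138.28193211757718 [-1.75905393e-03 -4.34083664e-04 -9.99998359e-01]
```

View pics/w3.png

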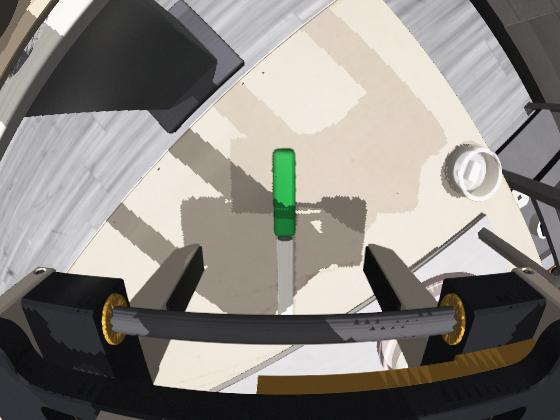

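The bar is centred between the fingers. Its handle runs from (284,149) to (285,236), parallel to tool z. I'll check the numbers.

Run:
```python
from h import *
s,c=pickle.load(open("pics/w3.pkl","rb"))
m,st,ct=mask(c["color"],(50,100,40),(85,255,255));print(st,ct)
M=R.from_rotvec(s["orientation"]).as_matrix()
ys=np.where(m.any(1))[0]
for y in (ys[0]+4,ys[0]+15,ys[0]+40,ys[-1]-15,ys[-1]-3):
    xs=np.where(m[y])[0]; 
    p=onz(wray(s,c,(xs[0]+xs[-1])/2,y),.026);q=[onz(wray(s,c,x,y),.026) for x in(xs[0]-.5,xs[-1]+.5)]
    print(y,p,"tool mm",(M.T@(p-s["tool_pos"])*1e3).round(1),"w",np.linalg.norm(q[0]-q[1])*1e3)
for y in(ys[0]-.5,ys[-1]+.5):print("end",(M.T@(onz(wray(s,c,284.5,y),.026)-s["tool_pos"])*1e3).round(1))
```

```text
[ 273  149   22   87 1843] [283.74715138 191.6950624 ]
153 [0.41472817 0.13537643 0.026     ] tool mm [1.00e-01 2.99e+02 4.39e+01] w 18.13411142751499
164 [0.42222432 0.12926901 0.026     ] tool mm [  0.5 299.   34.3] w 19.12259662711136
189 [0.43892932 0.11437111 0.026     ] tool mm [  0.5 298.9  11.9] w 19.466095399923724
220 [0.46084818 0.09543516 0.026     ] tool mm [  1.  298.9 -17.1] w 19.109392410512367
232 [0.46988957 0.08799856 0.026     ] tool mm [  1.5 298.9 -28.8] w 18.432311144421178
end [  1.4 299.   47.8]
end [  1.5 298.9 -32.3]
```

```bash
python3 -m inch '[{"x":0.7,"y":40,"z":2.5,"twist":0},{"x":0,"y":40,"z":0,"twist":0},{"x":0,"y":30,"z":0,"twist":0},{"x":0,"y":16,"z":0,"twist":0},{"x":0,"y":10,"z":0,"twist":0},{"x":0,"y":0,"z":0,"twist":0},{"x":0,"y":0,"z":0,"twist":0}]' 1
python3 -m inch '[{"x":0,"y":0,"z":0,"twist":0},{"x":0,"y":0,"z":0,"twist":0},{"x":0,"y":0,"z":0,"twist":0},{"x":0,"y":0,"z":0,"twist":0},{"x":0,"y":0,"z":0,"twist":0},{"x":0,"y":0,"z":0,"twist":0},{"x":0,"y":0,"z":0,"twist":0},{"x":0,"y":0,"z":0,"twist":0}]' -1 40
```

```text
t: 4.55
tool_pos: [0.4477, 0.1097, 0.1906]
orientation: [-1.468, -0.664, 0.66]
force: [-0.2, -0.7, 0.9]
opening: 0.0931
t: 5.35
tool_pos: [0.4465, 0.1097, 0.1887]
orientation: [-1.467, -0.663, 0.663]
force: [-0.6, 0.2, 0.3]
opening: 0.0338
```

```bash
python3 -m inch '[{"x":0,"y":0,"z":0,"twist":0},{"x":0,"y":0,"z":0,"twist":0},{"x":0,"y":0,"z":0,"twist":0},{"x":0,"y":0,"z":0,"twist":0},{"x":0,"y":0,"z":0,"twist":0}]' -1 40
python3 -m inch '[{"x":0,"y":-20,"z":0,"twist":0},{"x":0,"y":-40,"z":0,"twist":0},{"x":0,"y":-40,"z":0,"twist":0},{"x":0,"y":0,"z":0,"twist":0},{"x":0,"y":0,"z":0,"twist":0},{"x":0,"y":0,"z":0,"twist":0}]'
python3 - <<'E'
from h import *
from plant import robot, imaging
s=robot.read_state(); c=imaging.read_camera("wrist");S=imaging.read_camera("side")
pickle.dump((s,c),open("pics/w4.pkl","wb")); cv2.imwrite("pics/w4.png",c["color"][:,:,::-1])
pickle.dump((s,S),open("pics/s4.pkl","wb")); cv2.imwrite("pics/s4.png",S["color"][:,:,::-1])
E
```

```text
t: 5.85
tool_pos: [0.4465, 0.1096, 0.1887]
orientation: [-1.467, -0.663, 0.663]
force: [-0.4, -0.2, 0.6]
opening: 0.0198
t: 6.45
tool_pos: [0.4458, 0.1096, 0.2872]
orientation: [-1.466, -0.661, 0.665]
force: [-0.7, -0.1, -2.7]
opening: 0.0196
```

View pics/w4.png

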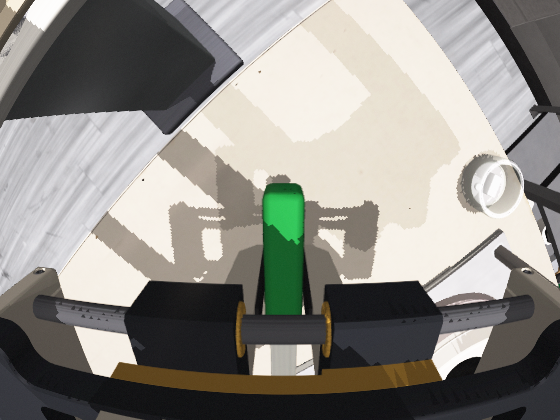

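View pics/s4.png

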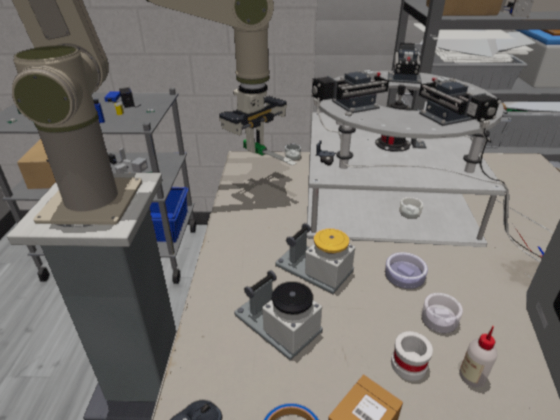

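The bar is held: opening 19.6 mm and about 2.7 N of weight. The handle's rear edge is near (283,190) in the wrist view. I'll work out where the bar sits in the tool and the moves to the block.

Run:
```python
from h import *
s,c=pickle.load(open("pics/w4.pkl","rb"))
I=np.eye(3);s0=dict(tool_pos=np.zeros(3),orientation=np.zeros(3))
m,st,ct=mask(c["color"],(50,100,40),(85,255,255),(240,150,330,330));print(st)
for v in(183,188,192,196):
    o,d=wray(s0,c,284,v)
    for y in(.1627,.176): print(v,y,(o+d*(y-o[1])/d[1])*1e3)
for v in(200,250,300):
    xs=np.where(m[v])[0];o,d=wray(s0,c,(xs[0]+xs[-1])/2,v);print(v,xs[[0,-1]],((o+d*(.1627-o[1])/d[1])*1e3).round(1))
M=R.from_rotvec(s["orientation"]).as_matrix();print(M.round(4),np.degrees(np.arctan2(-M[1,2],-M[0,2])),s["q"])
cv2.imwrite("pics/e.png",cv2.resize(c["color"][170:330,200:370,::-1],None,fx=4,fy=4))
```

```text
[ 263  183   42  132 5132]
183 0.1627 [  0.68565691 162.7         47.4936156 ]
183 0.176 [  0.71403887 176.          44.54767659]
188 0.1627 [  0.6862021  162.7         45.17023639]
188 0.176 [  0.71463458 176.          42.00901975]
192 0.1627 [  0.68668519 162.7         43.29932258]
192 0.176 [  0.71516242 176.          39.96475244]
196 0.1627 [  0.68721055 162.7         41.41683286]
196 0.176 [  0.71573646 176.          37.90783664]
200 [263 303] [  0.2 162.7  39.5]
250 [263 303] [  0.2 162.7  14.5]
300 [265 301] [  0.2 162.7 -14.3]
[[ 6.607e-01 -2.400e-03 -7.506e-01]
 [ 7.506e-01 -2.000e-04  6.607e-01]
 [-1.800e-03 -1.000e+00  1.700e-03]] -41.35681584204641 [ 1.29245966e-01 -1.67646345e-01  2.00174570e+00  7.27687363e-05
  1.30991702e+00 -7.19758077e-01]
```

View pics/e.png

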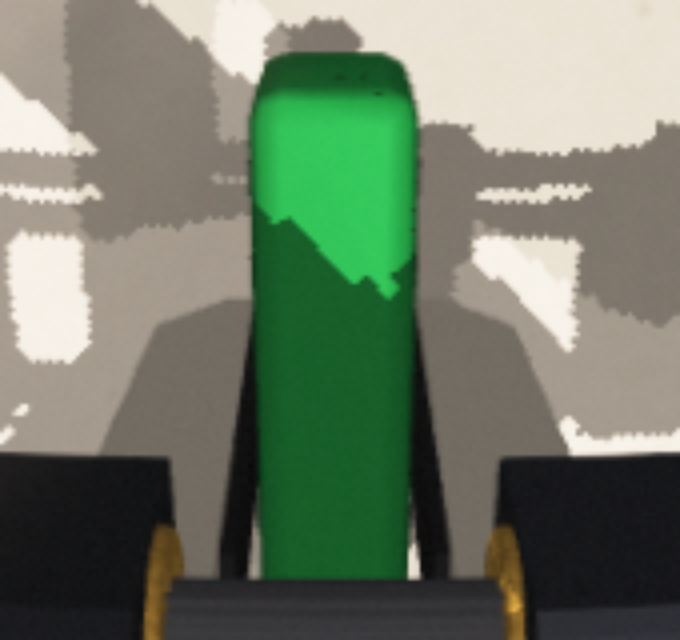

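```bash
python3 -m inch '[{"x":-33.4,"y":0,"z":-25.6,"twist":0},{"x":-33.4,"y":0,"z":-25.6,"twist":0},{"x":-33.4,"y":0,"z":-25.6,"twist":0},{"x":-33.4,"y":0,"z":-25.6,"twist":0},{"x":-33.4,"y":0,"z":-25.6,"twist":0},{"x":-33.4,"y":0,"z":-25.6,"twist":0},{"x":0,"y":0,"z":0,"twist":-0.116},{"x":0,"y":0,"z":0,"twist":0},{"x":0,"y":0,"z":0,"twist":0},{"x":0,"y":0,"z":0,"twist":0}]'
python3 - <<'E'
from h import *
from plant import robot, imaging
s=robot.read_state(); S=imaging.read_camera("side");T=imaging.read_camera("top")
pickle.dump((s,S,T),open("pics/s5.pkl","wb"))
M=R.from_rotvec(s["orientation"]).as_matrix();print(s["tool_pos"],M.round(4),np.degrees(np.arctan2(-M[1,2],-M[0,2])))
f=lambda c,b,k:cv2.resize(c["color"][b[1]:b[3],b[0]:b[2],::-1],None,fx=k,fy=k,interpolation=cv2.INTER_CUBIC)
cv2.imwrite("pics/s5.png",f(S,(210,140,370,290),4)[:,:]);cv2.imwrite("pics/t5.png",f(T,(230,120,380,270),4))
E
```

```text
t: 7.55
tool_pos: [0.4293, -0.1414, 0.2881]
orientation: [-1.436, -0.751, 0.752]
force: [-0.7, -0.3, -2.7]
opening: 0.0196
[ 0.42931851 -0.14138356  0.28807918] [[ 5.703e-01 -1.100e-03 -8.214e-01]
 [ 8.215e-01  7.000e-04  5.703e-01]
 [-0.000e+00 -1.000e+00  1.300e-03]] -34.769745764833246
```

View pics/s5.png

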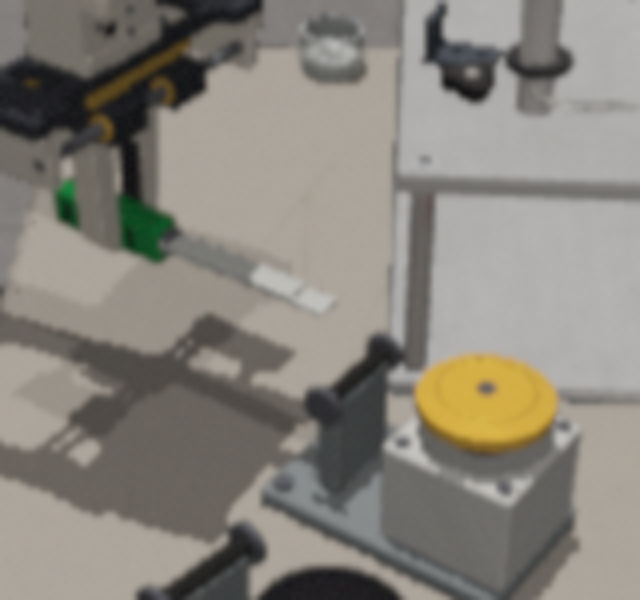

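View pics/t5.png

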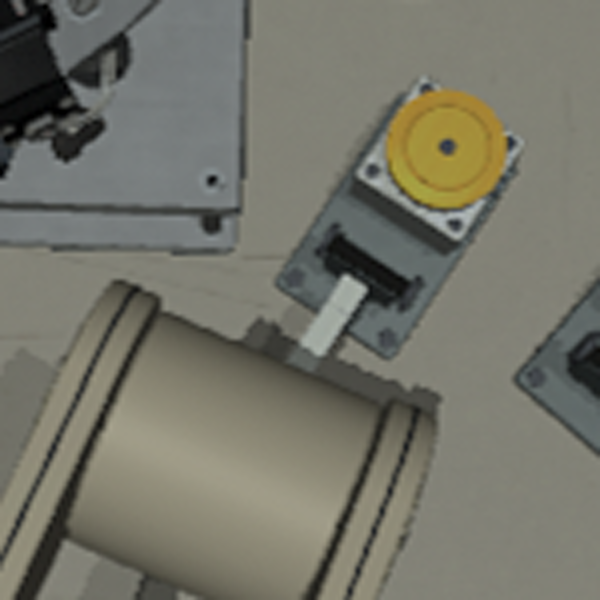

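The bar is level and in line with the block. Its toe tip is at crop (323,304) in the side view and (354,280) in the top view, just short of the rod. I'll triangulate the toe.

Run:
```python
from h import *
s,S,T=pickle.load(open("pics/s5.pkl","rb"))
f=lambda x,y,a,b:(a+(x+.5)/4-.5,b+(y+.5)/4-.5)
p,g=tri(ray(S,*f(323,302,210,140)),ray(T,*f(354,280,230,120)));print(p,g)
M=R.from_rotvec(s["orientation"]).as_matrix()
o=s["tool_pos"]+M[:,1]*.1887; print("expected toe top",o-M[:,2]*.145+[0,0,.015])
a=np.radians(-34.7);X=np.array([np.cos(a),np.sin(a)]);Y=np.array([-X[1],X[0]]);B=np.array([.630,-.2815])
for q in(p[:2],(o-M[:,2]*.145)[:2],o[:2]):print("block frame",(q-B)@X,(q-B)@Y)
# same-camera relative: toe vs collar screw & rod, top view, relative
t=plane(T,*f(354,280,230,120),.114);sc=plane(T,*f(447,147,230,120),.104);print("top rel",((t-sc)[:2]@X,(t-sc)[:2]@Y))
t=plane(S,*f(323,302,210,140),.114);sc=plane(S,*f(487,388,210,140),.104);print("side rel",((t-sc)[:2]@X,(t-sc)[:2]@Y))
```

```text
[ 0.54783455 -0.221638    0.11494537] 0.002297637414681043
expected toe top [ 0.54822395 -0.22393931  0.11419103]
block frame -0.10163004853971266 0.002440074040882901
block frame -0.09999981784615386 0.0007697453763935615
block frame -0.24499958813419032 0.0009462527031207365
top rel (np.float64(-0.09776431435080606), np.float64(0.0025401125599856683))
side rel (np.float64(-0.10190860240822565), np.float64(0.0014081532858197076))
```

Toe height and position agree within 2 mm. I'll descend 27 mm, shift sideways 1.2 mm and advance 60 mm, then look.

```bash
python3 -m inch '[{"x":-1.2,"y":14,"z":0,"twist":0},{"x":0,"y":13,"z":0,"twist":0},{"x":0,"y":0,"z":0,"twist":0},{"x":0,"y":0,"z":-15,"twist":0},{"x":0,"y":0,"z":-15,"twist":0},{"x":0,"y":0,"z":-15,"twist":0},{"x":0,"y":0,"z":-15,"twist":0},{"x":0,"y":0,"z":0,"twist":0},{"x":0,"y":0,"z":0,"twist":0}]'
python3 - <<'E'
from h import *
from plant import robot, imaging
s=robot.read_state(); S=imaging.read_camera("side");T=imaging.read_camera("top")
pickle.dump((s,S,T),open("pics/s6.pkl","wb"))
M=R.from_rotvec(s["orientation"]).as_matrix();print(s["tool_pos"],M.round(4))
f=lambda c,b,k:cv2.resize(c["color"][b[1]:b[3],b[0]:b[2],::-1],None,fx=k,fy=k,interpolation=cv2.INTER_CUBIC)
cv2.imwrite("pics/s6.png",np.hstack([f(S,(270,200,370,300),4),f(T,(280,120,380,220),4)]))
E
```

```text
t: 8.55
tool_pos: [0.4777, -0.1772, 0.2612]
orientation: [-1.435, -0.752, 0.753]
force: [-0.1, -0.2, -2.8]
opening: 0.0198
[ 0.47774131 -0.17721681  0.26119834] [[ 5.696e-01 -1.300e-03 -8.219e-01]
 [ 8.219e-01  7.000e-04  5.696e-01]
 [-1.000e-04 -1.000e+00  1.400e-03]]
```

View pics/s6.png

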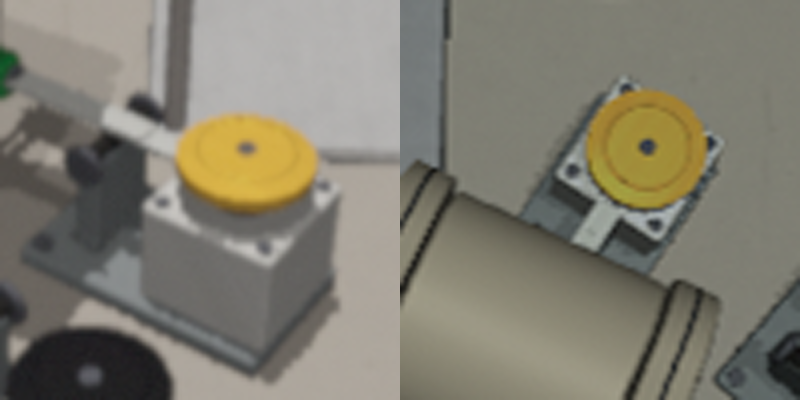

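The blade lies between the discs and the toe is at the collar's rim, at crop (172,145) in the side view. The top view shows it central, at (605,225). I'll advance 20 mm and lower onto the rod.

```bash
python3 -m inch '[{"x":0,"y":0,"z":-7,"twist":0},{"x":0,"y":0,"z":-7,"twist":0},{"x":0,"y":0,"z":-6,"twist":0},{"x":0,"y":0,"z":0,"twist":0},{"x":0,"y":0,"z":0,"twist":0}]'
python3 -m inch '[{"x":0,"y":1.5,"z":0,"twist":0},{"x":0,"y":1.5,"z":0,"twist":0},{"x":0,"y":0,"z":0,"twist":0},{"x":0,"y":0,"z":0,"twist":0}]'
```

```text
t: 9.15
tool_pos: [0.4946, -0.1889, 0.2616]
orientation: [-1.436, -0.752, 0.752]
force: [-0.2, 0.1, -2.7]
opening: 0.0196
t: 9.55
tool_pos: [0.4944, -0.1887, 0.2586]
orientation: [-1.436, -0.752, 0.753]
force: [0.4, 0.5, -2.8]
opening: 0.0198
```

```bash
python3 -m inch '[{"x":0,"y":1,"z":0,"twist":0},{"x":0,"y":0,"z":0,"twist":0},{"x":0,"y":0,"z":0,"twist":0}]'
python3 -m inch '[{"x":0,"y":1,"z":0,"twist":0},{"x":0,"y":0,"z":0,"twist":0},{"x":0,"y":0,"z":0,"twist":0}]'
```

```text
t: 9.85
tool_pos: [0.4945, -0.1888, 0.2577]
orientation: [-1.436, -0.752, 0.753]
force: [-0.2, 0.0, -2.7]
opening: 0.0197
t: 10.15
tool_pos: [0.4945, -0.1888, 0.2567]
orientation: [-1.437, -0.752, 0.752]
force: [0.4, -0.4, -2.5]
opening: 0.0192
```

```bash
python3 -m inch '[{"x":0,"y":1,"z":0,"twist":0},{"x":0,"y":0,"z":0,"twist":0},{"x":0,"y":0,"z":0,"twist":0}]'
python3 -m inch '[{"x":0,"y":1,"z":0,"twist":0},{"x":0,"y":0,"z":0,"twist":0},{"x":0,"y":0,"z":0,"twist":0}]'
python3 - <<'E'
from h import *
from plant import robot, imaging
s=robot.read_state(); S=imaging.read_camera("side");c=imaging.read_camera("wrist")
pickle.dump((s,S,c),open("pics/s7.pkl","wb"));print(s["wrist_torque"])
f=lambda c,b,k:cv2.resize(c["color"][b[1]:b[3],b[0]:b[2],::-1],None,fx=k,fy=k,interpolation=cv2.INTER_CUBIC)
cv2.imwrite("pics/s7.png",f(S,(220,170,370,280),5))
E
```

```text
t: 10.45
tool_pos: [0.4945, -0.1888, 0.256]
orientation: [-1.437, -0.753, 0.752]
force: [-2.1, 1.1, 2.9]
opening: 0.0198
t: 10.75
tool_pos: [0.4946, -0.1888, 0.2549]
orientation: [-1.437, -0.753, 0.752]
force: [-1.8, 1.6, 4.2]
opening: 0.0198
[ 0.02667187 -0.04325091 -0.04848135]
```

View pics/s7.png

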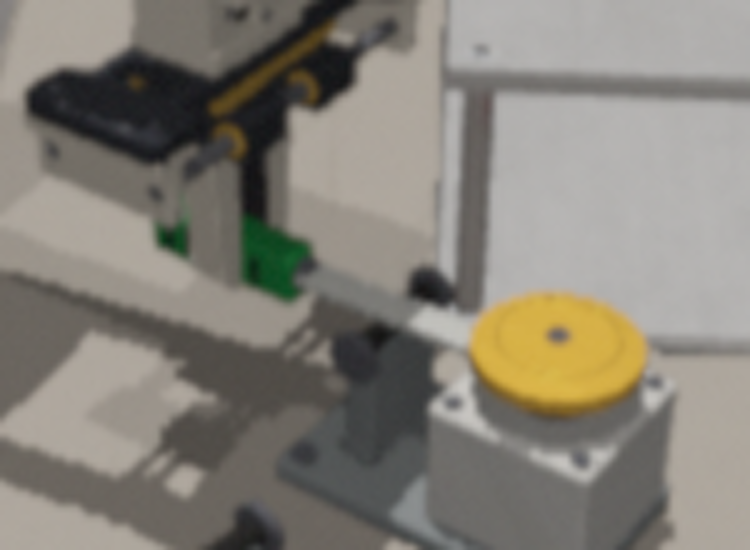

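The fulcrum now bears the bar: the force went from -2.7 N to +4 N, and the blade lies on the rod with the toe under the collar. I'll let go.

```bash
python3 -m inch '[{"x":0,"y":0,"z":0,"twist":0},{"x":0,"y":0,"z":0,"twist":0},{"x":0,"y":0,"z":0,"twist":0},{"x":0,"y":0,"z":0,"twist":0},{"x":0,"y":0,"z":0,"twist":0},{"x":0,"y":0,"z":0,"twist":0},{"x":0,"y":0,"z":0,"twist":0},{"x":0,"y":0,"z":0,"twist":0}]' 0.3 20
python3 - <<'E'
from h import *
from plant import robot, imaging
s=robot.read_state(); S=imaging.read_camera("side");c=imaging.read_camera("wrist")
pickle.dump((s,S,c),open("pics/s8.pkl","wb"))
f=lambda c,b,k:cv2.resize(c["color"][b[1]:b[3],b[0]:b[2],::-1],None,fx=k,fy=k,interpolation=cv2.INTER_CUBIC)
cv2.imwrite("pics/s8.png",f(S,(220,170,370,280),5));cv2.imwrite("pics/w8.png",c["color"][:,:,::-1])
E
```

```text
t: 11.65
tool_pos: [0.4945, -0.1888, 0.2547]
orientation: [-1.437, -0.752, 0.752]
force: [-0.9, 0.4, 0.1]
opening: 0.0602
```

View pics/s8.png

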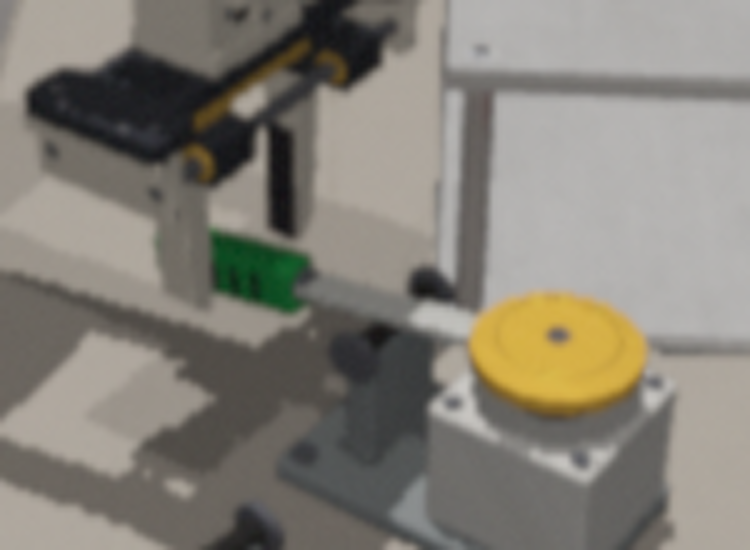

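View pics/w8.png

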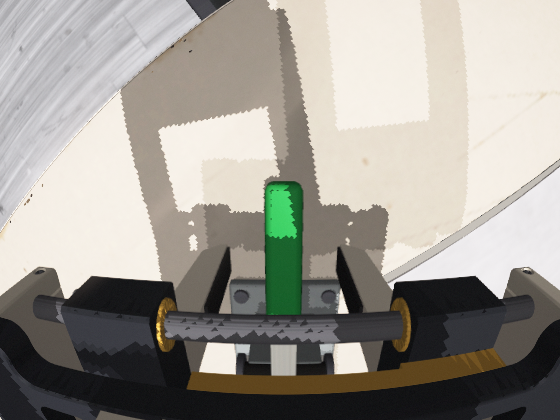

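The bar has tipped handle-down, staying straight and on the fulcrum. It sits centred between the open fingers, with its handle rear at (284,185). I'll rise, go 26 mm back and close.

```bash
python3 -m inch '[{"x":0,"y":-20,"z":0,"twist":0},{"x":0,"y":-30,"z":0,"twist":0},{"x":0,"y":-10,"z":0,"twist":0},{"x":0,"y":0,"z":13,"twist":0},{"x":0,"y":0,"z":13,"twist":0},{"x":0,"y":0,"z":0,"twist":0}]' 0.3
python3 -m inch '[{"x":0,"y":0,"z":0,"twist":0},{"x":0,"y":0,"z":0,"twist":0},{"x":0,"y":0,"z":0,"twist":0},{"x":0,"y":0,"z":0,"twist":0},{"x":0,"y":0,"z":0,"twist":0},{"x":0,"y":0,"z":0,"twist":0},{"x":0,"y":0,"z":0,"twist":0},{"x":0,"y":0,"z":0,"twist":0},{"x":0,"y":0,"z":0,"twist":0},{"x":0,"y":0,"z":0,"twist":0}]' -1 30
python3 - <<'E'
from h import *
from plant import robot, imaging
s=robot.read_state(); c=imaging.read_camera("wrist")
cv2.imwrite("pics/w9.png",c["color"][:,:,::-1])
M=R.from_rotvec(s["orientation"]).as_matrix()
a=np.radians(-34.7);X=np.array([np.cos(a),np.sin(a)]);Y=np.array([-X[1],X[0]]);B=np.array([.630,-.2815])
d=s["tool_pos"][:2]+M[:2,1]*.186-B;print(d@X,d@Y,s["tool_pos"])
m,st,ct=mask(c["color"],(50,100,40),(85,255,255))
for y in(st[1]+10,st[1]+25,st[1]+40):
    xs=np.where(m[y])[0];p=onz(wray(s,c,(xs[0]+xs[-1])/2,y),.07);print((M.T@(p-s["tool_pos"])*1e3).round(1))
E
```

```text
t: 12.35
tool_pos: [0.4724, -0.1734, 0.3141]
orientation: [-1.436, -0.752, 0.753]
force: [-0.6, -0.1, -0.5]
opening: 0.0603
t: 13.35
tool_pos: [0.4731, -0.174, 0.3148]
orientation: [-1.437, -0.753, 0.752]
force: [0.2, -0.2, -0.4]
opening: 0.0008
-0.19019414899935785 -0.0009037155595458972 [ 0.47311072 -0.17396846  0.31476036]
[ -0.  244.8  10.7]
[ -0.  244.8  -0.8]
[ -0.  244.8 -12.7]
```

View pics/w9.png

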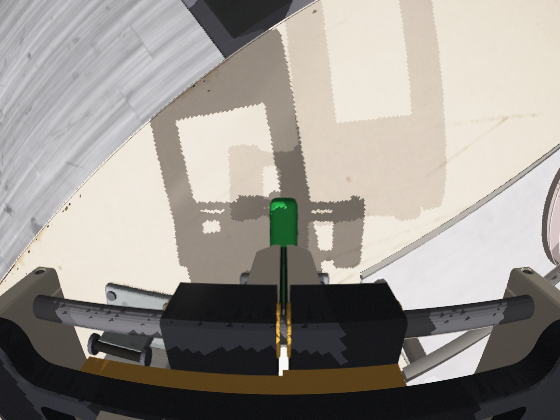

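The closed fingers stand straight over the handle, whose axis is at tool x = 0, at block x = -190. I'll press down, starting with the approach to just above contact.

```bash
python3 -m inch '[{"x":0,"y":25,"z":0,"twist":0},{"x":0,"y":20,"z":0,"twist":0},{"x":0,"y":4,"z":0,"twist":0},{"x":0,"y":3,"z":0,"twist":0},{"x":0,"y":0,"z":0,"twist":0},{"x":0,"y":0,"z":0,"twist":0}]'
python3 -m inch '[{"x":0,"y":2,"z":0,"twist":0},{"x":0,"y":2,"z":0,"twist":0},{"x":0,"y":2,"z":0,"twist":0},{"x":0,"y":0,"z":0,"twist":0},{"x":0,"y":0,"z":0,"twist":0}]'
```

```text
t: 14.0
tool_pos: [0.4727, -0.1736, 0.2636]
orientation: [-1.434, -0.751, 0.754]
force: [-7.7, 3.6, 7.7]
opening: 0.0
t: 14.5
tool_pos: [0.473, -0.1737, 0.2587]
orientation: [-1.435, -0.752, 0.753]
force: [-11.0, 5.7, 16.2]
opening: 0.0005
```

```bash
python3 -m inch '[{"x":0,"y":2,"z":0,"twist":0},{"x":0,"y":2,"z":0,"twist":0},{"x":0,"y":2,"z":0,"twist":0},{"x":0,"y":0,"z":0,"twist":0},{"x":0,"y":0,"z":0,"twist":0}]'
python3 - <<'E'
from h import *
from plant import robot, imaging
s=robot.read_state(); S=imaging.read_camera("side")
pickle.dump((s,S),open("pics/s10.pkl","wb"))
f=lambda c,b,k:cv2.resize(c["color"][b[1]:b[3],b[0]:b[2],::-1],None,fx=k,fy=k,interpolation=cv2.INTER_CUBIC)
cv2.imwrite("pics/s10.png",f(S,(220,170,370,280),5))
E
```

```text
t: 15.0
tool_pos: [0.4733, -0.1737, 0.253]
orientation: [-1.436, -0.753, 0.753]
force: [-8.7, 5.2, 16.1]
opening: 0.0003
```

View pics/s10.png

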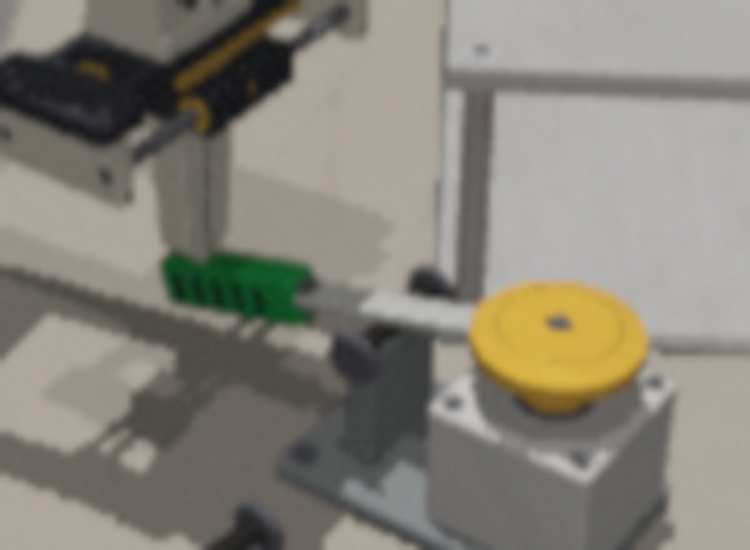

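It works: the collar screw rose from crop row 336 to 323 and the bar stays straight. I'll keep pressing towards about 10 mm.

```bash
python3 -m inch '[{"x":0,"y":2,"z":0,"twist":0},{"x":0,"y":2,"z":0,"twist":0},{"x":0,"y":2,"z":0,"twist":0},{"x":0,"y":2,"z":0,"twist":0},{"x":0,"y":2,"z":0,"twist":0},{"x":0,"y":0,"z":0,"twist":0},{"x":0,"y":0,"z":0,"twist":0}]'
python3 - <<'E'
from h import *
from plant import robot, imaging
s=robot.read_state(); S=imaging.read_camera("side");T=imaging.read_camera("top")
pickle.dump((s,S,T),open("pics/s11.pkl","wb"))
S0=pickle.load(open("pics/side0.pkl","rb"))
f=lambda c,b,k:cv2.resize(c["color"][b[1]:b[3],b[0]:b[2],::-1],None,fx=k,fy=k,interpolation=cv2.INTER_CUBIC)
cv2.imwrite("pics/s11.png",f(S,(220,170,370,280),5))
# screw row by dark blob on collar -> height of vertical axis line
def scr(S):
    g=cv2.cvtColor(S["color"],cv2.COLOR_RGB2HSV)[225:250,322:342]
    w=(g[...,1]<130).astype(float);n,l,st,c=cv2.connectedComponentsWithStats(w.astype(np.uint8))
    return [(st[i,4],c[i]+[322,225]) for i in range(1,n)]
print(scr(S0),scr(S))
Rm=R.from_rotvec(S0["rvec"]).as_matrix()
for z in(.104,.108,.112,.114,.116,.12):
    p=Rm@np.array([.630,-.2815,z])+S0["tvec"];print(z,p[:2]/p[2]*S0["fx"]+[S0["cx"],S0["cy"]])
E
```

```text
t: 15.75
tool_pos: [0.474, -0.1742, 0.2437]
orientation: [-1.438, -0.754, 0.752]
force: [-6.9, 4.4, 16.5]
opening: 0.0004
[(np.int32(97), array([332.09278351, 227.        ])), (np.int32(10), array([331.5, 236.8]))] [(np.int32(2), array([322.5, 225. ])), (np.int32(7), array([339.42857143, 225.28571429])), (np.int32(13), array([331.69230769, 232.        ])), (np.int32(9), array([322.77777778, 247.88888889])), (np.int32(11), array([339.45454545, 248.27272727]))]
0.104 [331.597682   237.15697679]
0.108 [331.72689441 235.58836091]
0.112 [331.8568035  234.01128735]
0.114 [331.92202107 233.21955754]
0.116 [331.98741493 232.42568753]
0.12 [332.11873441 230.83149212]
```

View pics/s11.png

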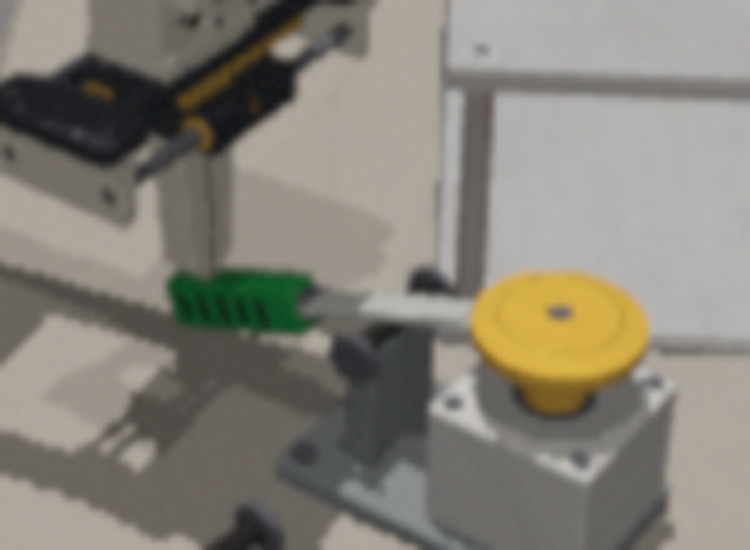

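The screw moved 4.8 px up, so the insert is about 12 mm up. I'll stop here, ease off and withdraw upward.

```bash
python3 -m inch '[{"x":0,"y":-3,"z":0,"twist":0},{"x":0,"y":-5,"z":0,"twist":0},{"x":0,"y":-20,"z":0,"twist":0},{"x":0,"y":-40,"z":0,"twist":0},{"x":0,"y":-40,"z":0,"twist":0},{"x":0,"y":0,"z":0,"twist":0},{"x":0,"y":0,"z":0,"twist":0},{"x":0,"y":0,"z":0,"twist":0},{"x":0,"y":0,"z":0,"twist":0},{"x":0,"y":0,"z":0,"twist":0}]'
python3 - <<'E'
from h import *
from plant import robot, imaging
s=robot.read_state(); S=imaging.read_camera("side");S2=imaging.read_camera("side")
print(s["force"],np.abs(S["color"][160:340,220:370].astype(int)-S2["color"][160:340,220:370]).max())
f=lambda c,b,k:cv2.resize(c["color"][b[1]:b[3],b[0]:b[2],::-1],None,fx=k,fy=k,interpolation=cv2.INTER_CUBIC)
cv2.imwrite("pics/s12.png",f(S2,(220,170,370,350),3))
g=cv2.cvtColor(S2["color"],cv2.COLOR_RGB2HSV)[228:240,326:337];m=(g[...,1]<130).astype(np.uint8)
print(cv2.connectedComponentsWithStats(m)[3]+[326,228])
E
```

```text
t: 16.85
tool_pos: [0.4727, -0.1738, 0.3473]
orientation: [-1.435, -0.751, 0.753]
force: [0.2, 0.2, 1.0]
opening: 0.0004
[0.23450615 0.22292056 1.02758713] 25
[[330.92436975 233.66386555]
 [331.69230769 232.        ]]
```

View pics/s12.png

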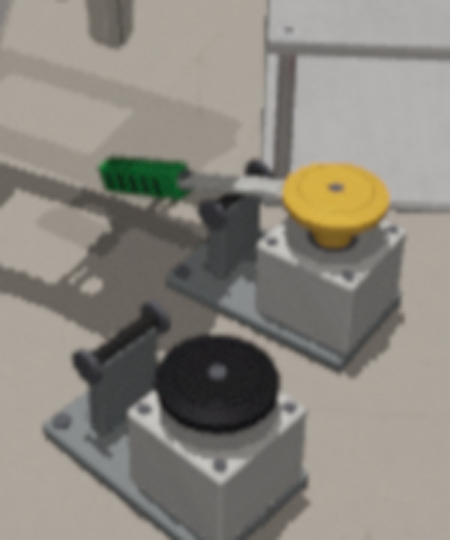

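The gripper is clear. The bar rests on the rod and under the collar, the brass collar is still up with its screw at row 232.0, and the black insert is seated. Handing in.

```bash
python3 -c "
from plant import robot
print(robot.close_job(), robot.read_state()['t'])"
```

```text
the job is handed in; nothing more can be done
the job is handed in; nothing more can be done
```

The brass insert is levered up about 12 mm, and the pry bar has been let go and left on the fulcrum with its toe under the collar. I gripped the bar by its handle and laid the blade on the rod with the toe about 19 mm from the insert's axis. Then I let it tip and pressed the handle down with shut fingers at about 16 N. The job went in at about 17 s.

**Last checks:**
- **Brass insert:** its collar screw stood 4.8 px higher in the side view than at the start. It did not drop when the gripper left.
- **Black insert:** it looked seated in the last picture. I did not measure it.
- **Bar and gripper:** the bar rested on the rod under the collar, and the gripper was well above it with about 1 N on the wrist, which is noise. Two side pictures taken one after the other differed by up to 25 grey levels. I put that down to image noise and did not check further that the bar was still.

**Disagreements:**
- **Top and wrist cameras:** their rays cross at too small an angle to give good heights (rod axis at 54 mm instead of 74 mm). I used the side and top views for height instead.
- **First move:** it was refused because each row needs all four keys. The arm did not move.

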